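# Unstack the sample jars into their colour-coded holders

## Robot

A 6-joint arm with a two-finger parallel gripper is mounted at the origin on a cart in front of the work surface, level with it; the furniture and walls round the work are solid. World frame = base frame: x ahead of the robot, y to its left, z up, the work surface at z = 0. Lengths are in m, angles in degrees, forces in N, time in s.
With the tool pointing down it reaches from about 0.25 to 0.725 m from the base axis. Payload 9.7 kg.
Tool frame: the origin (TCP) lies midway between the tips of the shut fingers; the grasp point (between the pads) lies 19 mm behind it; z points along the fingers, y is the line along which they close (so a half turn about z gives the same grasp; the last joint's range is limited). The gripper opens to 85 mm and grips with 20 to 120 N. Pads are 22 mm wide; open, the fingers measure 114 mm over their backs; the gripper's body (76 mm by 85 mm) begins 54 mm behind the grasp point. The pads swing forward as they close: fully open they stand 13 mm farther back than shut.
Start: joints at [-69.844, 4.979, 10.078, 95.1, 0, 90], TCP at [0.19, -0.516, 0.192] pointing down, gripper open.
Joint ranges: [-179.16, 179.16], [-48.56, 103.87], [-65.8, 70.77], [-126.05, 130.52], [-82.76, 87.17], [-180, 180]. Speed limits (degrees/s): [127.2, 127.2, 147.25, 180, 180, 180].

## Interface

Orientations are given as [roll, pitch, yaw] about the fixed x, y, z axes, in that order (R = Rz(yaw) Ry(pitch) Rx(roll)).
In Python, from workcell import * gives the robot as it stands.
- The arm moves only by the tool servo_tool, never from a script. Its argument "moves" is a list of rows, each a list of 4 numbers: the shift along the world's x, y, z in cm, then the turn about the world's z in rad. A call has 1 to 20 rows; each row is the pose to reach, as a shift and turn from the pose commanded when the call began; what a row does not reach only later rows make up. A row lasts 1/12 s, in which the tool goes at most 41.7 mm and 7.16 degrees, less where a joint would pass 70% of its speed; a pose out of reach is approached as far as the arm can. A call with a gripper value outside its range is refused whole. "claw" is the closure, from 0 (fully open) to 1 (shut), set as the call begins (left out, the last holds). The fingers move at their own pace and stop on an object; "force" is the grip in N (left out, the last holds). Time passes only in rows, so rows that repeat a pose let the fingers close. It gives the time, the measured TCP pose, the force, the opening and the grip force at its end, in the units of the state.
- get_obs(): the state, without advancing time (a new reading comes with each control period).
- camera(name): name is "scene" or "top" or "wrist"; returns the picture (480x640x3 uint8, red, green, blue); there is no depth.
- get_calibration(name): a dict with "fx", "fy", "cx", "cy" (pixels), "rvec" (rotation vector, rad) and "tvec" (3), from world to camera coordinates, as OpenCV has them; the wrist camera has in their place "tool_from_camera" (4x4, takes a point from camera to tool coordinates, whose origin is the TCP and whose axes are the flange's). Camera axes: x right, y down, z forward; pixel columns grow to the right and rows downward; lengths in m; the calibration is good to about 2 mm. A picture is of the moment at which its call begins: read the wrist's pose just before it. get_calibration takes no time and is no camera call.
- job_done(): hands the job in; it is judged then, once.
The state is a dict: "time": time; "q": joint angles; "qd": joint speeds; "joint_efforts": joint torques, N m; "ee_pos": TCP position; "tcp_rot": TCP orientation; "wrist_force": force on the tool from outside, world axes, zero at the start; "torque": the same for the moment, N m; "opening": finger opening in m; "grasp_force": force on a finger pad.
Only numpy, scipy, OpenCV 4.12 (cv2) and the standard library are available. Lean on these libraries where they do the work, as an engineer would, in place of code of your own. Each camera call takes 0.05 s, during which the arm holds its last target. There are 200 camera calls.

## Task

The sample jars for weighing stand in two stacks: take the stacks apart and set every jar upright, flat inside the rim of the holder in the colour of its lid (the small blue jar in the small blue holder, the large blue jar in the large blue one). Do not tip or drop a jar on the way, and do not shift the glass beaker or the brass weight that stand among them.

Things in the scene. Friction and masses are not known exactly. Their poses are not given: they have to be found in the camera images.
- jar_red: The medium screw-lid sample jar: white round body 46 mm across, red ribbed lid 49 mm across that takes up the top 15 mm, 57 mm tall in all, under 0.13 kg, lid fixed on. Origin: centre of its underside, z up; round. Starts on the lid of one of the two large jars (which one varies), underside 59 mm above the worktop.
- jar_blue_small: The small screw-lid sample jar: white round body 34 mm across, blue ribbed lid 37 mm across that takes up the top 12 mm, 45 mm tall in all, under 0.13 kg, lid fixed on. Origin: centre of its underside, z up; round. Starts on the lid of one of the two large jars (which one varies), underside 59 mm above the worktop.
- jar_blue_large: A large screw-lid sample jar: white round body 50 mm across, blue ribbed lid 53 mm across that takes up the top 16 mm, 59 mm tall in all, under 0.13 kg, lid fixed on. Origin: centre of its underside, z up; round. Starts on the worktop with one of the two smaller jars (red or small blue) on its lid, up to 7 mm off centre.
- jar_white_large: A large screw-lid sample jar: white round body 50 mm across, white ribbed lid 53 mm across that takes up the top 16 mm, 59 mm tall in all, under 0.13 kg, lid fixed on. Origin: centre of its underside, z up; round. Starts on the worktop with one of the two smaller jars (red or small blue) on its lid, up to 7 mm off centre.
- holder_red: Red round plastic holder, fixed to the worktop: a flat shallow dish 84 mm across outside (90 mm over the black rubber foot ring), 8 mm high at the rim, with a recess 72 mm across and 5 mm deep, so its floor lies 3 mm above the worktop. The place of the red-lidded jar. Origin: centre of its underside, on the worktop; z up.
- holder_blue_small: Blue, the smaller of the two blue ones, round plastic holder, fixed to the worktop: a flat shallow dish 64 mm across outside (70 mm over the black rubber foot ring), 8 mm high at the rim, with a recess 52 mm across and 5 mm deep, so its floor lies 3 mm above the worktop. The place of the small blue-lidded jar. Origin: centre of its underside, on the worktop; z up.
- holder_blue_large: Blue, the larger of the two blue ones, round plastic holder, fixed to the worktop: a flat shallow dish 84 mm across outside (90 mm over the black rubber foot ring), 8 mm high at the rim, with a recess 72 mm across and 5 mm deep, so its floor lies 3 mm above the worktop. The place of the large blue-lidded jar. Origin: centre of its underside, on the worktop; z up.
- holder_white: White round plastic holder, fixed to the worktop: a flat shallow dish 84 mm across outside (90 mm over the black rubber foot ring), 8 mm high at the rim, with a recess 72 mm across and 5 mm deep, so its floor lies 3 mm above the worktop. The place of the white-lidded jar. Origin: centre of its underside, on the worktop; z up.
- beaker: Bystander, loose: clear glass beaker with some white powder in it, 45 mm across, 56 mm tall, 34 g. Origin: centre of its underside. Leave it alone.
- brass_weight: Bystander, loose: brass knob weight, 38 mm across, 60 mm tall, 0.5 kg. Origin: centre of its underside. Leave it alone.
Things that resemble listed ones, but are neither listed nor needed, are in the scene too. What is shaped like the jar_blue_large but black or green is not meant.

How it is judged (in metres and radians):
At the end, for the whole second after the job is handed in: Each of the four jars stands upright (within 0.07 rad), at rest and released on the floor of its own holder, its axis within 12 mm of the holder's centre and its underside less than 6.5 mm above the worktop level; beaker and brass weight within 15 mm of where they stood (horizontal distance between jar_red and holder_red below 0.012 m and z of jar_red in the frame of holder_red between 0 and 0.0065 m and angle between each of jar_red, jar_blue_small, jar_blue_large, jar_white_large's own z axis and vertical below 0.07 rad and linear speed of each of jar_red, jar_blue_small, jar_blue_large, jar_white_large below 0.02 m/s and horizontal distance between jar_blue_small and holder_blue_small below 0.012 m and z of jar_blue_small in the frame of holder_blue_small between 0 and 0.0065 m and horizontal distance between jar_blue_large and holder_blue_large below 0.012 m and z of jar_blue_large in the frame of holder_blue_large between 0 and 0.0065 m and horizontal distance between jar_white_large and holder_white below 0.012 m and z of jar_white_large in the frame of holder_white between 0 and 0.0065 m and distance of each of beaker, brass_weight from where it was at the start of the episode below 0.015 m); the robot touches nothing.
It fails at once if the beaker or the brass weight is shifted by more than 15 mm or tilted by more than 0.3 rad (distance of any of beaker, brass_weight from where it was at the start of the episode above 0.015 m or angle between any of beaker, brass_weight's own z axis and vertical above 0.3 rad).
It fails at once if a jar is tipped by more than 0.6 rad (angle between any of jar_red, jar_blue_small, jar_blue_large, jar_white_large's own z axis and vertical above 0.6 rad).
It fails at once if a jar is dropped or knocked off: it moves faster than 0.6 m/s (a fall of about 2 cm) while the fingers do not hold it ((linear speed of jar_red above 0.6 m/s and contact force between the fingers and jar_red below 0.05 N) or (linear speed of jar_blue_small above 0.6 m/s and contact force between the fingers and jar_blue_small below 0.05 N) or (linear speed of jar_blue_large above 0.6 m/s and contact force between the fingers and jar_blue_large below 0.05 N) or (linear speed of jar_white_large above 0.6 m/s and contact force between the fingers and jar_white_large below 0.05 N)).
It also fails if it takes over 112 s, if anything falls off the work surface, if the arm or the gripper's body presses on something with over 40 N, if the wrist force passes 120 N, or if a joint passes its speed limit or range.

## Working session

There is one attempt and no reset: what is moved stays moved. The work goes in short steps, Python scripts to look and compute and a tool call to move; the robot and the scene stay as the last step left them, time stands still between calls to the robot, and variables do not carry over. Pictures are saved under pics/ and viewed, at most 14 in all, crops included, and the job is handed in when it is done.

Besides the shell and the picture viewer there is one more tool, called after "Call:" as name(argument=value, ...) on one line, values as JSON. servo_tool: Moves the arm, as the interface text tells. Its arguments: {"type":"object","properties":{"moves":{"type":"array","items":{"type":"array","items":{"type":"number"}}},"claw":{"type":"number"},"force":{"type":"number"}},"required":["moves"]}

```bash
mkdir -p pics; ls
python3 - <<'E'
from workcell import *
import cv2
o=get_obs();print(o)
for n in("top","scene"):
    cv2.imwrite(f"pics/{n}0.png",camera(n)[:,:,::-1]);print(n,get_calibration(n))
print(get_calibration("wrist"))
E
```

```text
pics
{'time': 0.0, 'q': array([-6.98442685e+01,  5.01020972e+00,  1.00330254e+01,  9.51014973e+01,
       -1.97684507e-04,  9.00000904e+01]), 'qd': array([ 0.05905848, -0.06034007,  0.07844371, -0.12167499,  0.07816884,
       -0.01292727]), 'joint_efforts': array([ 1.72261207e-03, -5.20389462e+01,  4.64809692e+01,  1.62477797e-02,
        1.59453375e-04,  4.83179150e-06]), 'ee_pos': array([ 0.18940822, -0.51602967,  0.19157888]), 'tcp_rot': array([-1.79921318e+02,  1.97808493e-04,  2.01556414e+01]), 'wrist_force': array([-0.78431315,  0.64166495, -0.30034083]), 'torque': array([ 0.00634797,  0.00405541, -0.01251872]), 'grasp_force': 0.0, 'opening': 0.08527454859524858}
top {'fx': 493.3075026208027, 'fy': 493.3075026208027, 'cx': 325.2155206791298, 'cy': 237.82470494364796, 'rvec': array([ 2.12469731, -2.18957846,  0.13747885]), 'tvec': array([-0.07393257,  0.59273083,  1.15810096])}
scene {'fx': 541.2307863432633, 'fy': 541.2307863432633, 'cx': 316.94541176242717, 'cy': 244.71912564614829, 'rvec': array([ 1.04216466, -2.10430862,  1.29538529]), 'tvec': array([0.27784417, 0.30018322, 0.80184152])}
{'fx': 382.1955425219971, 'fy': 382.1955425219971, 'cx': 312.6880581413, 'cy': 238.84172870329496, 'tool_from_camera': array([[ 4.34058361e-05, -9.61014278e-01, -2.76498745e-01,
         7.03396546e-02],
       [ 9.99999934e-01,  1.41730881e-04, -3.35623826e-04,
         7.20992057e-04],
       [ 3.61727700e-04, -2.76498712e-01,  9.61014220e-01,
        -1.82670970e-01],
       [ 0.00000000e+00,  0.00000000e+00,  0.00000000e+00,
         1.00000000e+00]])}
```

View pics/top0.png

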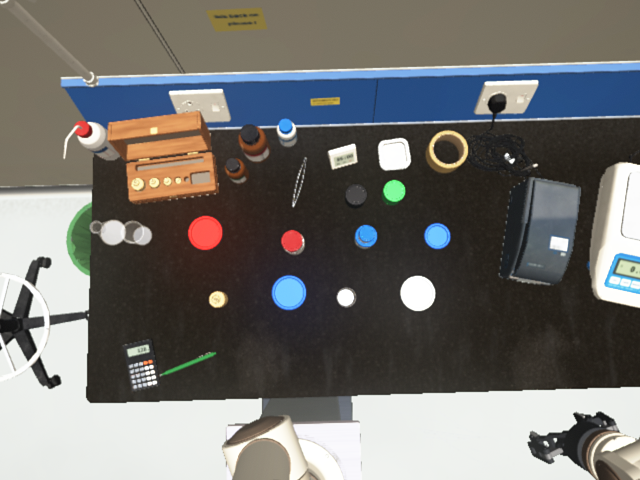

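View pics/scene0.png

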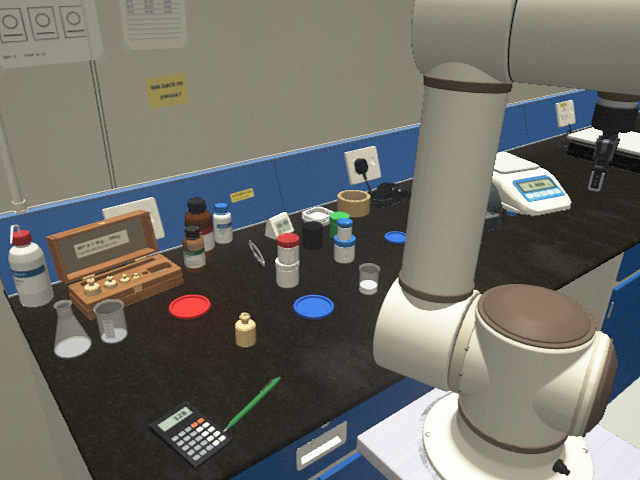

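Top view, by pixel:
- **Red jar:** red lid at (292,241), on the white large jar. The red-capped wash bottle at (83,129) and the red holder at (205,233) are not it.
- **Blue jars:** small on large at (366,236). The blue-capped bottle at (286,130), the black jar at (356,195) and the green jar at (394,190) are not them.
- **Holders:** red (205,233), large blue (289,292), small blue (437,236), white (418,293). The white tray at (394,154) and the cork ring at (447,152) are not holders.
- **Bystanders:** beaker (346,297), brass weight (218,299). The knob weights in the wooden box and the flasks at left are look-alikes.

The scene view agrees, with red on white at (288,260) and blue on blue at (344,240).

```bash
cat > h.py <<'E'
import numpy as np, cv2
from scipy.spatial.transform import Rotation as R
from workcell import *
def cam(name,o=None):
    c=get_calibration(name)
    if name=="wrist":
        T=np.eye(4);T[:3,:3]=R.from_euler("xyz",o["tcp_rot"],degrees=True).as_matrix();T[:3,3]=o["ee_pos"]
        T=T@c["tool_from_camera"];return c,T[:3,:3],T[:3,3]
    M=R.from_rotvec(c["rvec"]).as_matrix().T
    return c,M,-M@c["tvec"]
def pt(C,u,v,z):
    c,M,p=C;d=M@np.array([(u-c["cx"])/c["fx"],(v-c["cy"])/c["fy"],1]);return p+d*(z-p[2])/d[2]
def proj(C,P):
    c,M,p=C;q=M.T@(np.asarray(P)-p);return c["fx"]*q[0]/q[2]+c["cx"],c["fy"]*q[1]/q[2]+c["cy"]
def mask(im,col):
    h=cv2.cvtColor(im,cv2.COLOR_RGB2HSV)
    m={"red":cv2.inRange(h,(0,130,80),(8,255,255))|cv2.inRange(h,(172,130,80),(180,255,255)),
     "blue":cv2.inRange(h,(95,120,90),(125,255,255)),
     "white":cv2.inRange(h,(0,0,165),(180,60,255))}[col]
    return m
def blobs(m,amin=60):
    for c in cv2.findContours(m,cv2.RETR_EXTERNAL,cv2.CHAIN_APPROX_NONE)[0]:
        if cv2.contourArea(c)>amin:
            hu=cv2.convexHull(c);M=cv2.moments(hu);yield M["m10"]/M["m00"],M["m01"]/M["m00"],cv2.contourArea(hu),cv2.boundingRect(c)
E
python3 - <<'E'
from h import *
im=cv2.imread("pics/top0.png")[:,:,::-1].copy();C=cam("top");print(C[2])
for col in("red","blue","white"):
    for u,v,a,b in blobs(mask(im,col)):
        if 180<u<460 and 205<v<330: print(col,round(u,1),round(v,1),a,b,[pt(C,u,v,z).round(4)[:2] for z in(.008,.0515,.098,.1085)])
for u,v in((346,297),(218,299),(356,195),(394,190)): print(u,v,pt(C,u,v,.057).round(3))
cv2.imwrite("pics/crop0.png",cv2.resize(cv2.imread("pics/top0.png")[180:330,180:460],None,fx=2.8,fy=2.8,interpolation=2))
E
```

```text
[ 0.4406261  -0.08738672  1.22319496]
red 291.3 240.3 349.5 (281, 230, 21, 22) [array([ 0.5903, -0.0074]), array([ 0.585 , -0.0103]), array([ 0.5793, -0.0133]), array([ 0.578, -0.014])]
red 204.8 232.5 969.5 (187, 215, 36, 36) [array([0.6163, 0.2071]), array([0.61  , 0.1966]), array([0.6033, 0.1853]), array([0.6018, 0.1827])]
blue 288.4 292.3 974.0 (271, 275, 36, 36) [array([0.4623, 0.0023]), array([ 0.4615, -0.001 ]), array([ 0.4607, -0.0044]), array([ 0.4605, -0.0052])]
blue 365.9 235.5 380.0 (355, 225, 23, 22) [array([ 0.5966, -0.1929]), array([ 0.591 , -0.1891]), array([ 0.5851, -0.1851]), array([ 0.5837, -0.1842])]
blue 436.9 235.7 545.5 (424, 223, 27, 27) [array([ 0.5908, -0.3693]), array([ 0.5854, -0.3592]), array([ 0.5797, -0.3484]), array([ 0.5784, -0.346 ])]
white 345.1 297.0 215.0 (337, 289, 17, 17) [array([ 0.4465, -0.1361]), array([ 0.4463, -0.1343]), array([ 0.4461, -0.1325]), array([ 0.4461, -0.1321])]
white 417.4 292.9 931.0 (400, 276, 35, 35) [array([ 0.4513, -0.3133]), array([ 0.4509, -0.3052]), array([ 0.4505, -0.2966]), array([ 0.4504, -0.2946])]
346 297 [ 0.446 -0.136  0.057]
218 299 [0.451 0.164 0.057]
356 195 [ 0.689 -0.169  0.057]
394 190 [ 0.699 -0.261  0.057]
```

View pics/crop0.png

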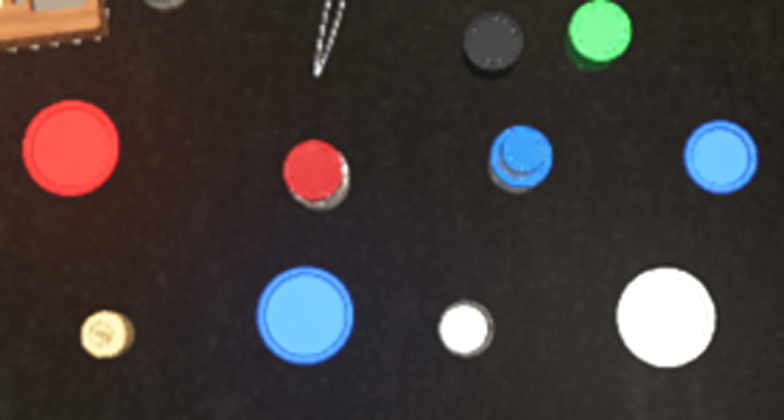

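The crop confirms the choice: red lid at (315,170) on the white-lidded large jar, small blue lid at (526,153) on the large blue lid, and all four holders empty. Next I go above the red stack.

Call:
servo_tool(moves=[[0,0,6,0],[39,50.2,6,-0.352],[39,50.2,6,-0.352],[39,50.2,6,-0.352],[39,50.2,6,-0.352],[39,50.2,6,-0.352],[39,50.2,6,-0.352],[39,50.2,6,-0.352],[39,50.2,6,-0.352],[39,50.2,6,-0.352],[39,50.2,6,-0.352],[39,50.2,6,-0.352],[39,50.2,6,-0.352],[39,50.2,6,-0.352],[39,50.2,6,-0.352],[39,50.2,6,-0.352],[39,50.2,6,-0.352],[39,50.2,6,-0.352],[39,50.2,6,-0.352],[39,50.2,6,-0.352]], claw=0, force=30)

```text
time: 1.77
ee_pos: [0.5792, -0.0147, 0.2521]
tcp_rot: [180.0, 0.0, -0.0]
wrist_force: [0.6, -0.1, 0.3]
opening: 0.0849
grasp_force: 0.0
```

```bash
cat > look.py <<'E'
from h import *
import sys
o=get_obs();im=camera("wrist");C=cam("wrist",o)
print(o["time"],o["ee_pos"].round(4),o["tcp_rot"].round(2),round(o["opening"],4))
cv2.imwrite(f"pics/{sys.argv[1]}.png",im[:,:,::-1])
for col in("red","blue","white"):
    for u,v,a,b in blobs(mask(im,col),200): print(col,round(u,1),round(v,1),a,b,"z.008/.051/.098/.1085:",[pt(C,u,v,z).round(4)[:2].tolist() for z in(.008,.051,.098,.1085)])
E
python3 look.py w1
```

```text
1.7667 [ 0.5792 -0.0147  0.2521] [ 1.7999e+02  4.0000e-02 -1.0000e-02] 0.0849
red 312.8 214.9 2487.5 (285, 187, 57, 57) z.008/.051/.098/.1085: [[0.5552, -0.0154], [0.5647, -0.0154], [0.5752, -0.0154], [0.5775, -0.0154]]
red 110.5 158.1 4789.5 (71, 120, 80, 78) z.008/.051/.098/.1085: [[0.6188, 0.2062], [0.6219, 0.1839], [0.6254, 0.1595], [0.6261, 0.154]]
blue 298.7 287.8 3566.5 (264, 255, 70, 66) z.008/.051/.098/.1085: [[0.4653, 0.0016], [0.4839, -0.0001], [0.5042, -0.002], [0.5088, -0.0024]]
blue 492.5 191.8 3055.0 (458, 162, 71, 58) z.008/.051/.098/.1085: [[0.5817, -0.2169], [0.5886, -0.1966], [0.5961, -0.1744], [0.5978, -0.1695]]
blue 621.4 182.9 1895.0 (599, 153, 41, 58) z.008/.051/.098/.1085: [[0.5916, -0.3594], [0.5975, -0.3247], [0.6039, -0.2868], [0.6053, -0.2784]]
white 537.2 467.0 1065.5 (513, 449, 53, 31) z.008/.051/.098/.1085: [[0.1934, -0.3304], [0.2394, -0.2986], [0.2897, -0.2639], [0.3009, -0.2562]]
white 88.2 466.9 1078.0 (61, 449, 53, 31) z.008/.051/.098/.1085: [[0.1935, 0.3], [0.2395, 0.2682], [0.2897, 0.2335], [0.301, 0.2257]]
white 463.9 328.1 751.0 (438, 302, 53, 
[... 941 characters left out ...]
-0.014]]
white 460.6 179.5 924.0 (445, 161, 37, 44) z.008/.051/.098/.1085: [[0.5954, -0.1797], [0.6009, -0.1632], [0.6069, -0.1451], [0.6083, -0.141]]
white 176.6 25.6 381.5 (157, 15, 36, 20) z.008/.051/.098/.1085: [[0.7489, 0.121], [0.7389, 0.1072], [0.728, 0.0922], [0.7256, 0.0888]]
white 573.7 3.5 434.0 (543, 0, 70, 9) z.008/.051/.098/.1085: [[0.7684, -0.2727], [0.7564, -0.2468], [0.7434, -0.2185], [0.7405, -0.2121]]
white 325.5 44.4 1176.5 (309, 0, 34, 103) z.008/.051/.098/.1085: [[0.7318, -0.0282], [0.7235, -0.0269], [0.7145, -0.0255], [0.7125, -0.0252]]
white 71.4 16.3 1299.5 (48, 0, 48, 34) z.008/.051/.098/.1085: [[0.7572, 0.2248], [0.7464, 0.2006], [0.7346, 0.1741], [0.7319, 0.1682]]
```

Call:
servo_tool(moves=[[-0.2,0,-3,0],[-0.2,0,-6,0],[-0.2,0,-9,0],[-0.2,0,-12,0],[-0.2,0,-14,0],[-0.2,0,-15.5,0],[-0.2,0,-16.3,0],[-0.2,0,-16.8,0],[-0.2,0,-16.8,0],[-0.2,0,-16.8,0]])

```text
time: 2.65
ee_pos: [0.5778, -0.0147, 0.0854]
tcp_rot: [180.0, -0.1, -0.0]
wrist_force: [0.5, -0.3, 1.2]
opening: 0.0854
grasp_force: 0.0
```

Call:
servo_tool(moves=[[0,0,0,0],[0,0,0,0],[0,0,0,0],[0,0,0,0],[0,0,0,0],[0,0,0,0],[0,0,0,0],[0,0,0,0],[0,0,0,0],[0,0,0,0]], claw=1, force=30)

```text
time: 3.48
ee_pos: [0.5775, -0.0143, 0.0843]
tcp_rot: [180.0, 0.0, -0.0]
wrist_force: [-1.0, -1.0, -0.0]
opening: -0.0001
grasp_force: 0.0
```

Run:
```python
from h import *
a=camera("wrist");b=camera("scene")
cv2.imwrite("pics/w2.png",np.hstack([cv2.resize(a,(400,300)),b[180:330,200:400].repeat(2,0).repeat(2,1)])[:,:,::-1]);print(get_obs())
```

```text
{'time': 3.5833, 'q': array([-1.42197040e+00,  7.96091228e+00,  1.39268101e+00,  8.34325525e+01,
       -1.66040466e-03,  1.78593487e+02]), 'qd': array([-0.06197295, -0.02662108, -0.01474649,  0.0711288 , -0.03244054,
        0.1034266 ]), 'joint_efforts': array([ 3.89532928e-03, -5.58316255e+01,  4.70252466e+01,  2.08310987e-03,
        3.80844649e-04,  1.82984320e-05]), 'ee_pos': array([ 0.57752238, -0.01434532,  0.08427083]), 'tcp_rot': array([ 1.79998359e+02,  8.24321601e-04, -1.54577760e-02]), 'wrist_force': array([-0.32644842, -0.77497275,  0.16258555]), 'torque': array([ 0.00539788,  0.02448924, -0.00889205]), 'grasp_force': 0.0, 'opening': -8.762110468849026e-05}
```

View pics/w2.png

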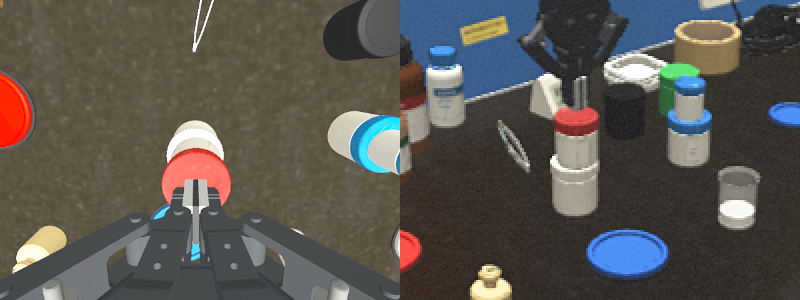

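Run:
```python
from h import *
o=get_obs();W=cam("wrist",o);S=cam("scene")
print(S[2],W[2])
for P in((.5775,-.0143,.084),(.5775,-.0143,.116),(.5775,-.0143,.101),(.5775,-.0143,.15)): print(P,np.round(proj(W,P),1),np.round(proj(S,P),1))
im=camera("wrist");s=camera("scene")
for u,v,a,b in blobs(mask(im,"red"),200): print("w",u,v,a,b,[pt(W,u,v,z).round(4)[:2] for z in (.1085,.116)])
for u,v,a,b in blobs(mask(s,"red"),50): print("s",u,v,a,b,[pt(S,u,v,z).round(4)[:2] for z in (.1085,.116)])
x=cv2.resize(s[190:310,230:350],(600,600),interpolation=2);cv2.imwrite("pics/s2.png",x[:,:,::-1])
```

```text
[-0.28591381  0.57674353  0.62918786] [ 0.64811116 -0.01502418  0.26693995]
(0.5775, -0.0143, 0.084) [311.5 272.6] [288.3 249.9]
(0.5775, -0.0143, 0.116) [311.2 299.4] [288.1 236.7]
(0.5775, -0.0143, 0.101) [311.3 285.7] [288.2 243. ]
(0.5775, -0.0143, 0.15) [310.8 341.7] [287.8 222.3]
w 313.6162208665728 286.33740028155796 8524.0 (258, 237, 112, 93) [array([ 0.5804, -0.0153]), array([ 0.5836, -0.0153])]
w 21.333553937789542 180.06787263769394 4533.0 (0, 116, 52, 120) [array([0.6278, 0.1055]), array([0.6287, 0.0998])]
s 189.19442711582448 306.1488875025993 801.5 (168, 294, 43, 25) [array([0.4686, 0.2696]), array([0.4577, 0.2741])]
s 287.96086105675147 240.0965427266797 255.5 (277, 233, 23, 15) [array([ 0.5767, -0.0133]), array([ 0.5643, -0.0048])]
s 21.157386785449145 237.43652561247217 224.5 (13, 230, 18, 16) [array([0.9309, 0.4404]), array([0.9133, 0.4424])]
```

View pics/s2.png

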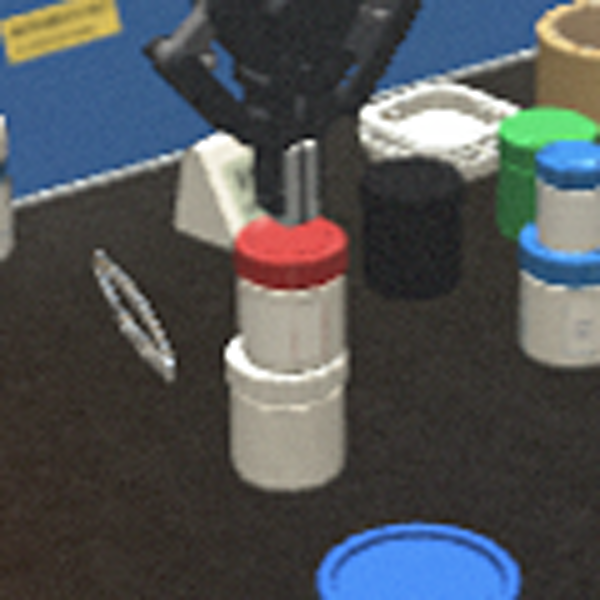

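The fingers shut fully on nothing. The jar has not moved, and the tips seem to end at the lid top at scene (290,234), higher than the reported TCP. I lift straight up and measure where the tips really are.

Call:
servo_tool(moves=[[0,0,0.3,0],[0,0,0.8,0],[0,0,1.5,0],[0,0,2.5,0],[0,0,3.5,0],[0,0,5,0],[0,0,6,0],[0,0,6,0]])

```text
time: 4.35
ee_pos: [0.5787, -0.0144, 0.1475]
tcp_rot: [180.0, -0.2, -0.0]
wrist_force: [1.1, -0.2, 0.1]
opening: -0.0
grasp_force: 0.0
```

Run:
```python
from h import *
o=get_obs();print(o["ee_pos"],o["opening"]);W=cam("wrist",o);S=cam("scene")
a=camera("wrist");s=camera("scene")
P=o["ee_pos"]
for dx,dz in((0,0),(.011,0),(.011,.02),(.011,.035)): print(dx,dz,np.round(proj(W,P+[dx,0,dz]),1),np.round(proj(S,P+[dx,0,dz]),1))
x=np.hstack([cv2.resize(a[200:360,232:392],(400,400)),cv2.resize(s[170:270,240:340],(400,400),interpolation=2)]);cv2.imwrite("pics/s3.png",x[:,:,::-1])
```

```text
[ 0.57873046 -0.01435056  0.14754   ] -4.380403392724938e-05
0 0 [311.6 272.7] [287.5 223.2]
0.011 0 [311.5 252.2] [284.6 221.5]
0.011 0.02 [311.4 265.8] [284.4 212.9]
0.011 0.035 [311.3 278.1] [284.2 206.4]
```

View pics/s3.png

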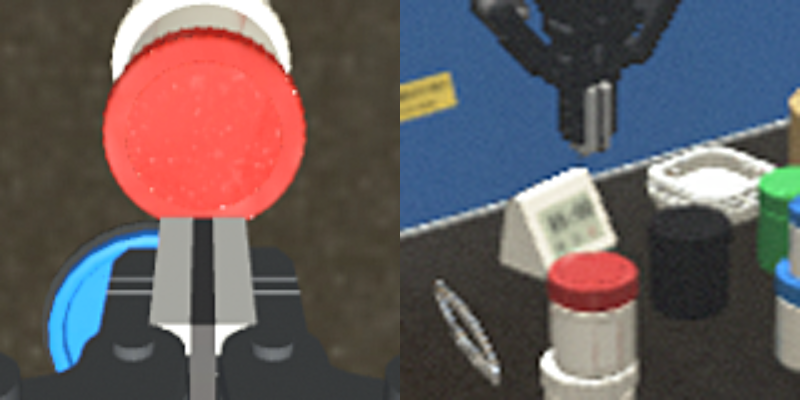

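The shut tips end at wrist ~(313,287) and scene (289,208), about 35–40 mm farther back along the tool than the TCP model says. So I use tip z ≈ reported z + 0.038. The jar is unmoved. I open the fingers and descend deeper.

Call:
servo_tool(moves=[[0,0,0,0],[0,0,0,0],[0,0,0,0],[0,0,0,0],[0,0,0,0],[0,0,0,0],[0,0,0,0],[0,0,-2,0],[0,0,-4,0],[0,0,-6,0],[0,0,-7.5,0],[0,0,-8.5,0],[0,0,-9.5,0],[0,0,-10,0],[0,0,-10,0],[0,0,-10,0]], claw=0)

```text
time: 5.78
ee_pos: [0.5778, -0.0143, 0.0448]
tcp_rot: [180.0, -0.0, -0.0]
wrist_force: [0.4, 0.2, 1.1]
opening: 0.0854
grasp_force: 0.0
```

Call:
servo_tool(moves=[[0,0,0,0],[0,0,0,0],[0,0,0,0],[0,0,0,0],[0,0,0,0],[0,0,0,0],[0,0,0,0],[0,0,0,0]], claw=1, force=25)

```text
time: 6.45
ee_pos: [0.578, -0.0143, 0.045]
tcp_rot: [180.0, -0.1, -0.0]
wrist_force: [-0.9, 0.2, 5.3]
opening: 0.0479
grasp_force: 25.7
```

Run:
```python
from h import *
o=get_obs();print(o["ee_pos"],o["opening"],o["grasp_force"],o["wrist_force"])
a=camera("wrist");s=camera("scene")
x=np.hstack([cv2.resize(a,(400,400)),cv2.resize(s[170:290,230:350],(400,400),interpolation=2)]);cv2.imwrite("pics/s4.png",x[:,:,::-1])
```

```text
[ 0.57797129 -0.01434289  0.04503348] 0.047926506209401906 25.74141561985016 [-0.90544195  0.19810356  5.27597853]
```

View pics/s4.png

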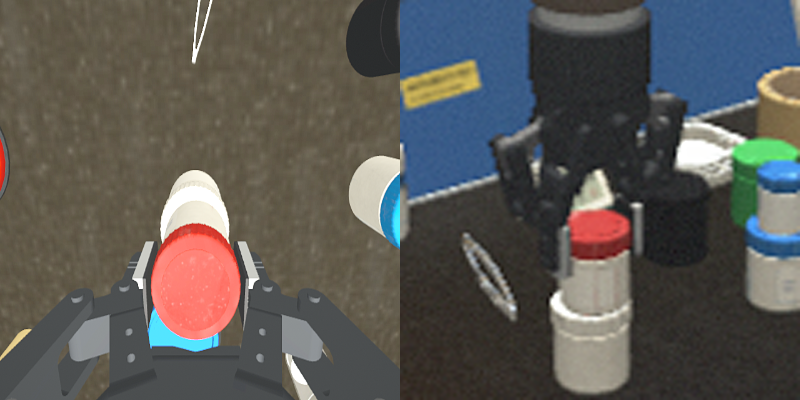

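Wrist and scene views show the pads around the red lid at 48 mm with 25 N, the jar still square on the stack. I lift it and carry it to the red holder, turning the wrist to stay within the last joint's range.

Call:
servo_tool(moves=[[0,0,0.3,0],[0,0,1,0],[0,0,2,0],[0,0,3,0],[0,0,4,0],[0.2,1,4,0.05],[0.5,3,4,0.1],[0.9,5,4,0.15],[1.3,7.2,4,0.2],[1.7,9.4,4,0.25],[2.1,11.6,4,0.3],[2.5,13.8,4,0.35],[2.9,16,4,0.4],[3.2,18,4,0.45],[3.5,19.8,4,0.5],[3.7,21,4,0.5],[3.9,21.7,4,0.5],[3.95,22.1,4,0.5],[3.95,22.1,4,0.5],[3.95,22.1,4,0.5]])

```text
time: 8.22
ee_pos: [0.617, 0.2061, 0.0844]
tcp_rot: [180.0, 0.0, 28.6]
wrist_force: [0.1, -1.1, -0.5]
opening: 0.0481
grasp_force: 26.0
```

Run:
```python
from h import *
o=get_obs();print(o["ee_pos"],o["tcp_rot"],o["opening"],o["grasp_force"],o["wrist_force"],o["q"][5])
W=cam("wrist",o);a=camera("wrist")
for u,v,A,b in blobs(mask(a,"red"),200): print("w",u,v,A,b,[pt(W,u,v,z).round(4)[:2] for z in (.008,.1485)])
```

```text
[0.61701624 0.20609729 0.08438305] [1.79990559e+02 1.33793418e-02 2.85719113e+01] 0.04810812070963302 25.98191946744919 [ 0.07692569 -1.06174845 -0.48653719] 169.90436396206675
w 312.8343118686869 338.2035984848485 15840.0 (241, 268, 145, 140) [array([0.5444, 0.1657]), array([0.6174, 0.2055])]
w 311.0740584003386 222.38496261814078 9452.0 (252, 171, 119, 97) [array([0.6235, 0.2102]), array([0.6536, 0.2259])]
```

Call:
servo_tool(moves=[[0,0,-0.7,0],[0,0,-2,0],[0,0,-3.5,0],[0,0,-5,0],[0,0,-6.3,0],[0,0,-7.4,0],[0,0,-8.2,0],[0,0,-8.8,0],[0,0,-9.1,0],[0,0,-9.3,0],[0,0,-9.4,0],[0,0,-9.5,0],[0,0,-9.5,0],[0,0,-9.5,0]])

```text
time: 9.43
ee_pos: [0.6174, 0.2068, -0.0101]
tcp_rot: [180.0, -0.1, 28.6]
wrist_force: [-0.1, -1.3, 1.2]
opening: 0.0485
grasp_force: 26.0
```

Call:
servo_tool(moves=[[0,0,-0.05,0],[0,0,-0.1,0],[0,0,-0.1,0]])

```text
time: 9.68
ee_pos: [0.6176, 0.2069, -0.0101]
tcp_rot: [180.0, -0.1, 28.6]
wrist_force: [-2.7, -0.9, 7.9]
opening: 0.0479
grasp_force: 26.6
```

Call:
servo_tool(moves=[[0,0,0,0],[0,0,0,0],[0,0,0,0],[0,0,0,0],[0,0,0,0],[0,0,0,0],[0,0,0,0],[0,0,0.5,0],[0,0,1.5,0],[0,0,3,0],[0,0,5,0],[0,0,8,0],[0,0,11,0],[0,0,14,0],[0,0,17,0],[0,0,20,0],[0,0,20,0],[0,0,20,0]], claw=0)

```text
time: 11.18
ee_pos: [0.6179, 0.207, 0.1915]
tcp_rot: [180.0, -0.3, 28.6]
wrist_force: [-0.4, 0.5, -0.8]
opening: 0.0854
grasp_force: 0.0
```

```bash
python3 look.py w5 | grep -v white
python3 - <<'E'
from h import *
for n in("scene",):
    a=camera(n);cv2.imwrite("pics/s5.png",a[150:400,120:420,::-1]);cv2.imwrite("pics/f5.png",a[:,:,::-1])
a=cv2.imread("pics/w5.png");b=cv2.imread("pics/f5.png")
cv2.imwrite("pics/m5.png",np.hstack([cv2.resize(a,(400,300)),cv2.resize(b[150:375,120:420],(400,300))]))
E
```

```text
11.1833 [0.6179 0.207  0.1915] [179.95  -0.27  28.64] 0.0854
red 311.9 204.0 5758.5 (269, 162, 87, 85) z.008/.051/.098/.1085: [[0.6189, 0.2075], [0.6259, 0.2113], [0.6336, 0.2154], [0.6354, 0.2163]]
red 576.4 72.1 2290.0 (556, 28, 45, 81) z.008/.051/.098/.1085: [[0.8354, 0.0583], [0.817, 0.0795], [0.797, 0.1028], [0.7925, 0.108]]
blue 404.7 402.5 3295.0 (368, 373, 75, 64) z.008/.051/.098/.1085: [[0.469, 0.006], [0.4937, 0.0334], [0.5206, 0.0634], [0.5266, 0.0701]]
```

View pics/m5.png

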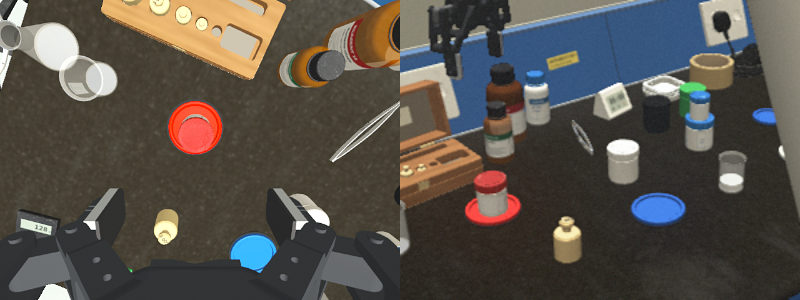

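The left (wrist) half shows the red jar standing centred in the red holder at (195,128); the scene half agrees at (490,195). Now to the blue stack.

Call:
servo_tool(moves=[[0,-4,0,0],[-0.5,-8,1,-0.05],[-1,-12,2,-0.1],[-1.5,-16,2,-0.17],[-2,-20,2,-0.24],[-2.4,-24,2,-0.31],[-2.7,-28,2,-0.38],[-3,-32,2,-0.44],[-3.2,-36,2,-0.5],[-3.3,-39.5,2,-0.5],[-3.3,-39.5,2,-0.5],[-3.3,-39.5,2,-0.5],[-3.3,-39.5,2,-0.5],[-3.3,-39.5,2,-0.5]])

```text
time: 12.45
ee_pos: [0.5839, -0.1872, 0.2078]
tcp_rot: [-180.0, 0.1, 0.1]
wrist_force: [-0.1, -0.2, 0.2]
opening: 0.0852
grasp_force: 0.0
```

```bash
python3 look.py w6
python3 - <<'E'
import cv2;cv2.imwrite("pics/m6.png",cv2.imread("pics/w6.png")[60:360,60:620])
E
```

```text
12.45 [ 0.5839 -0.1872  0.2078] [-1.7997e+02  5.0000e-02  5.0000e-02] 0.0852
blue 136.3 303.1 3479.5 (102, 272, 77, 70) z.008/.051/.098/.1085: [[0.4708, 0.0055], [0.4915, -0.0163], [0.5141, -0.04], [0.5191, -0.0454]]
blue 313.3 204.8 2983.0 (284, 173, 60, 66) z.008/.051/.098/.1085: [[0.5802, -0.1882], [0.5886, -0.1882], [0.5978, -0.1881], [0.5998, -0.1881]]
blue 493.1 192.2 3245.0 (460, 161, 67, 64) z.008/.051/.098/.1085: [[0.5933, -0.369], [0.6002, -0.3487], [0.6077, -0.3264], [0.6094, -0.3214]]
white 263.1 336.7 2210.0 (239, 305, 46, 62) z.008/.051/.098/.1085: [[0.4296, -0.1319], [0.4549, -0.1382], [0.4825, -0.1451], [0.4887, -0.1467]]
white 159.2 335.8 1243.5 (133, 302, 55, 66) z.008/.051/.098/.1085: [[0.4305, -0.0151], [0.4557, -0.0346], [0.4833, -0.0558], [0.4894, -0.0606]]
white 437.3 325.1 5772.5 (389, 282, 105, 86) z.008/.051/.098/.1085: [[0.4444, -0.3265], [0.4681, -0.3109], [0.4939, -0.2939], [0.4997, -0.2901]]
white 127.1 209.5 3841.5 (88, 179, 80, 64) z.008/.051/.098/.1085: [[0.5751, 0.0015], [0.5841, -0.0198], [0.5939, -0.0431], [0.596, -0.0483]]
white 136.8 45.4 1640.5 (126, 0, 26, 105) z.008/.051/.098/.1085: [[0.727, -0.0276], [0.7189, -0.0456], [0.71, -0.0653], [0.708, -0.0697]]
```

View pics/m6.png

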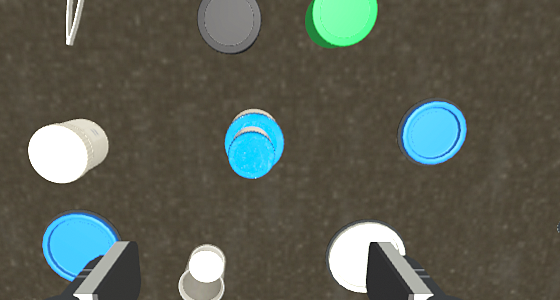

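Run:
```python
from h import *
o=dict(ee_pos=np.array([.5839,-.1872,.2078]),tcp_rot=[-179.97,.05,.05]);W=cam("wrist",o)
print("small x",pt(W,313,238.5,.104)[0]+.0185,"y",pt(W,313,213,.104)[1])
print("large x top/bot",pt(W,313,172.5,.059)[0]-.0265,pt(W,313,172.5,.043)[0]-.0265,"y",pt(W,314,200,.055)[1])
```

```text
small x 0.5906996356657734 y -0.18789953082399735
large x top/bot 0.5917744726357952 0.5900185586996175 y -0.18877357159911448
```

The wrist crop shows the small blue lid centred at (252,153), on the large blue lid at (254,142). The black jar at (229,20), green jar at (342,15) and beaker at (205,270) are clear of the fingers. I descend on the small jar.

Call:
servo_tool(moves=[[0.2,0,-3,0],[0.5,-0.1,-6.5,0],[0.5,-0.1,-10,0],[0.5,-0.1,-13,0],[0.5,-0.1,-15,0],[0.5,-0.1,-16.3,0],[0.5,-0.1,-17,0],[0.5,-0.1,-17,0],[0.5,-0.1,-17,0]])

```text
time: 13.25
ee_pos: [0.5897, -0.1891, 0.0395]
tcp_rot: [180.0, -0.1, 0.0]
wrist_force: [-0.6, -0.4, -0.1]
opening: 0.0856
grasp_force: 0.0
```

Call:
servo_tool(moves=[[0,0,0,0],[0,0,0,0],[0,0,0,0],[0,0,0,0],[0,0,0,0],[0,0,0,0],[0,0,0,0],[0,0,0,0],[0,0,0,0]], claw=1, force=25)

```text
time: 14.0
ee_pos: [0.5895, -0.1894, 0.039]
tcp_rot: [180.0, -0.1, -0.0]
wrist_force: [0.1, 1.3, 5.6]
opening: 0.036
grasp_force: 24.7
```

Call:
servo_tool(moves=[[0,0,0.3,0],[0,0,1,0],[0,0,2,0],[0,0,2.7,0],[0,-0.7,3,0],[0,-2.2,3,0],[0,-4.2,3,0],[0.1,-6.4,3,0],[0.1,-8.6,3,0],[0.2,-10.8,3,0],[0.2,-13,3,0],[0.3,-15,3,0],[0.3,-16.5,3,0],[0.3,-17.4,3,0],[0.3,-17.9,3,0],[0.3,-18,3,0],[0.3,-18,3,0],[0.3,-18,3,0]])

```text
time: 15.5
ee_pos: [0.5921, -0.3687, 0.0683]
tcp_rot: [-180.0, 0.0, 0.0]
wrist_force: [0.4, 0.1, 0.2]
opening: 0.0361
grasp_force: 25.0
```

Run:
```python
from h import *
o=get_obs();print(o["ee_pos"],o["tcp_rot"],o["opening"],o["grasp_force"],o["wrist_force"],o["q"][5])
W=cam("wrist",o);a=camera("wrist");cv2.imwrite("pics/w7.png",a[:,:,::-1])
for u,v,A,b in blobs(mask(a,"blue"),200): print("w",u,v,A,b,[pt(W,u,v,z).round(4)[:2] for z in (.008,.055,.134)])
```

```text
[ 0.59209038 -0.36872868  0.06832155] [-1.79989965e+02  4.05133153e-03  2.07350467e-02] 0.03606451468035787 25.041890144348145 [0.39932882 0.13993861 0.19577812] 148.06341178908696
w 312.43973454501975 330.9027063653393 8363.0 (261, 280, 104, 102) [array([ 0.5246, -0.3691]), array([ 0.5513, -0.3692]), array([ 0.5962, -0.3693])]
w 16.93546597633136 264.73570019723866 2704.0 (0, 218, 42, 92) [array([ 0.5744, -0.1696]), array([ 0.5915, -0.2082]), array([ 0.6202, -0.2732])]
w 314.01582990610694 233.91841907865808 6443.5 (266, 191, 96, 84) [array([ 0.5961, -0.3701]), array([ 0.609, -0.37 ]), array([ 0.6306, -0.3698])]
```

View pics/w7.png

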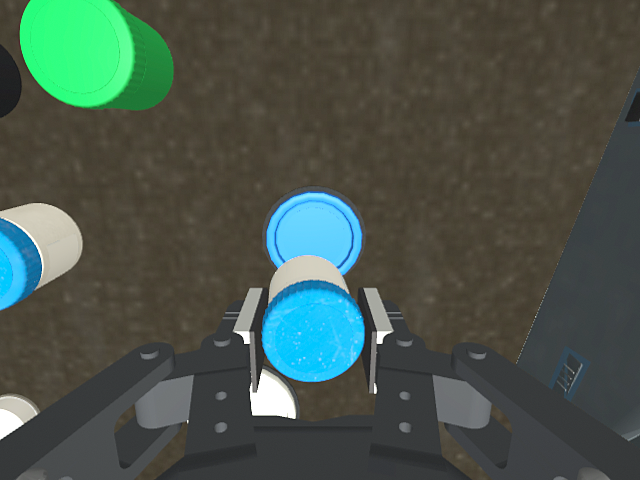

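The wrist picture shows the small jar upright between the pads at (313,331), and the small blue holder at (314,236) lines up with it. I lower it.

Call:
servo_tool(moves=[[0,0,-0.7,0],[0,0,-2,0],[0,0,-3.5,0],[0,0,-5,0],[0,0,-6.3,0],[0,0,-7.2,0],[0,0,-7.8,0],[0,0,-8.2,0],[0,0,-8.4,0],[0,0,-8.5,0],[0,0,-8.6,0],[0,0,-8.6,0]])

```text
time: 16.55
ee_pos: [0.5927, -0.3694, -0.0161]
tcp_rot: [180.0, -0.1, -0.0]
wrist_force: [-0.9, 2.4, 4.2]
opening: 0.0362
grasp_force: 25.3
```

Call:
servo_tool(moves=[[0,0,0,0],[0,0,0,0],[0,0,0,0],[0,0,0,0],[0,0,0,0],[0,0,0,0],[0,0,0,0],[0,0,0.5,0],[0,0,1.5,0],[0,0,3,0],[0,0,5,0],[0,0,8,0],[0,0,11,0],[0,0,14,0],[0,4,17,0],[0,8,19,0],[-0.2,12,19,0],[-0.3,16,19,0],[-0.3,18,19,0],[-0.3,18,19,0]], claw=0)

```text
time: 18.22
ee_pos: [0.5893, -0.1846, 0.1747]
tcp_rot: [-180.0, -0.1, 0.2]
wrist_force: [-1.5, 0.0, 0.7]
opening: 0.0853
grasp_force: 0.0
```

```bash
python3 look.py w8
python3 - <<'E'
import cv2;cv2.imwrite("pics/m8.png",cv2.imread("pics/w8.png")[60:360,60:620])
E
```

```text
18.2167 [ 0.5893 -0.1846  0.1747] [-1.7997e+02 -1.4000e-01  2.3000e-01] 0.0853
blue 121.9 319.7 3489.0 (88, 289, 79, 69) z.008/.051/.098/.1085: [[0.4737, 0.0077], [0.4966, -0.016], [0.5215, -0.0419], [0.5271, -0.0477]]
blue 317.1 216.9 3309.5 (285, 185, 66, 65) z.008/.051/.098/.1085: [[0.5811, -0.1893], [0.5907, -0.1887], [0.6012, -0.1882], [0.6036, -0.1881]]
blue 514.1 206.0 4179.0 (475, 171, 80, 69) z.008/.051/.098/.1085: [[0.5922, -0.3719], [0.6005, -0.3489], [0.6095, -0.3238], [0.6115, -0.3182]]
white 261.2 360.2 2718.5 (234, 325, 51, 69) z.008/.051/.098/.1085: [[0.4274, -0.1318], [0.456, -0.1384], [0.4872, -0.1456], [0.4941, -0.1472]]
white 467.3 333.4 1549.0 (438, 302, 56, 66) z.008/.051/.098/.1085: [[0.4598, -0.3437], [0.4844, -0.3242], [0.5112, -0.3029], [0.5172, -0.2981]]
white 417.3 341.0 2065.5 (396, 302, 42, 74) z.008/.051/.098/.1085: [[0.4508, -0.2933], [0.4765, -0.28], [0.5045, -0.2654], [0.5108, -0.2622]]
white 159.1 335.7 1256.5 (133, 302, 55, 66) z.008/.051/.098/.1085: [[0.4557, -0.0281], [0.4808, -0.0474], [0.5082, -0.0685], [0.5143, -0.0733]]
white 112.8 223.4 4731.5 (69, 189, 90, 72) z.008/.051/.098/.1085: [[0.574, 0.0029], [0.5845, -0.0202], [0.596, -0.0455], [0.5986, -0.0511]]
white 506.4 203.3 858.0 (490, 187, 37, 39) z.008/.051/.098/.1085: [[0.5947, -0.3644], [0.6027, -0.3424], [0.6114, -0.3182], [0.6133, -0.3129]]
white 123.6 47.1 1906.5 (112, 0, 28, 110) z.008/.051/.098/.1085: [[0.725, -0.0271], [0.7169, -0.0465], [0.7081, -0.0678], [0.7061, -0.0725]]
```

View pics/m8.png

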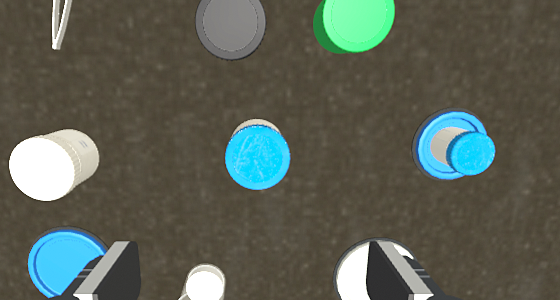

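The wrist crop shows the large blue lid bare at (257,157), and the small jar upright inside the small blue holder at (452,145). I descend on the large blue jar.

Call:
servo_tool(moves=[[0.1,0,-3,0],[0.1,0,-6.5,0],[0.1,0,-10,0],[0.1,0,-13.5,0],[0.1,0,-16,0],[0.1,0,-17.6,0],[0.1,0,-18.4,0],[0.1,0,-18.7,0],[0.1,0,-18.7,0],[0.1,0,-18.7,0]])

```text
time: 19.1
ee_pos: [0.5909, -0.1899, -0.0132]
tcp_rot: [180.0, -0.1, -0.0]
wrist_force: [1.1, 0.2, 0.8]
opening: 0.085
grasp_force: 0.0
```

Call:
servo_tool(moves=[[0,0,0,0],[0,0,0,0],[0,0,0,0],[0,0,0,0],[0,0,0,0],[0,0,0,0],[0,0,0,0],[0,0,0,0]], claw=1, force=25)

```text
time: 19.77
ee_pos: [0.5907, -0.1895, -0.0135]
tcp_rot: [180.0, -0.1, -0.0]
wrist_force: [-0.1, 0.9, 5.6]
opening: 0.0521
grasp_force: 25.8
```

Run:
```python
from h import *
o=dict(ee_pos=np.array([.5893,-.1846,.1747]),tcp_rot=[-179.97,-.14,.23]);W=cam("wrist",o)
print("small jar lid",pt(W,530,213,.044)); 
print("holder blue small w8",pt(W,514-4.5,206,.008))
```

```text
small jar lid [ 0.59327781 -0.36679668  0.044     ]
holder blue small w8 [ 0.59222071 -0.36759326  0.008     ]
```

Call:
servo_tool(moves=[[0,0,0.3,0],[0,0,1,0],[0,0,2.2,0],[0,0,3.8,0],[0,0,5.5,0.05],[0,0,7,0.1],[-0.5,0.7,8,0.15],[-1.5,2.2,8,0.2],[-2.8,4.2,8,0.25],[-4.2,6.4,8,0.3],[-5.7,8.6,8,0.3],[-7.2,10.8,8,0.3],[-8.7,13,8,0.3],[-10,15.2,8,0.3],[-11.2,17,8,0.3],[-12,18.2,8,0.3],[-12.5,18.9,8,0.3],[-12.7,19.2,8,0.3],[-12.7,19.2,8,0.3],[-12.7,19.2,8,0.3]])

```text
time: 21.43
ee_pos: [0.4635, 0.0023, 0.0655]
tcp_rot: [180.0, -0.0, 17.2]
wrist_force: [-0.3, 0.0, -0.4]
opening: 0.0519
grasp_force: 26.4
```

```bash
cat > held.py <<'E'
from h import *
import sys
o=get_obs();print(o["ee_pos"],o["tcp_rot"],o["opening"],o["grasp_force"],o["q"][5])
W=cam("wrist",o);a=camera("wrist")
for u,v,A,b in blobs(mask(a,sys.argv[1]),200): print("w",u.__round__(1),v.__round__(1),A,b,[pt(W,u,v,z).round(4)[:2].tolist() for z in (.008,.051,.134)])
E
python3 held.py blue
```

```text
[0.4634913  0.00228748 0.06545252] [ 1.79981507e+02 -1.70550491e-02  1.71687744e+01] 0.0519367050283023 26.38319492340088 163.1229068908876
w 312.7 339.9 19041.5 (234, 263, 159, 153) [[0.3939, -0.0199], [0.4184, -0.0123], [0.4657, 0.0023]]
w 312.4 228.6 10231.0 (249, 176, 128, 97) [[0.4715, 0.0042], [0.4821, 0.0075], [0.5026, 0.0138]]
```

Call:
servo_tool(moves=[[0,0,-0.7,0],[0,0,-2,0],[0,0,-3.5,0],[0,0,-4.8,0],[0,0,-5.9,0],[0,0,-6.7,0],[0,0,-7.2,0],[0,0,-7.45,0],[0,0,-7.6,0],[0,0,-7.7,0],[0,0,-7.7,0]])

```text
time: 22.4
ee_pos: [0.4635, 0.0027, -0.0105]
tcp_rot: [180.0, -0.1, 17.2]
wrist_force: [-3.1, -0.5, 4.9]
opening: 0.0521
grasp_force: 26.8
```

Call:
servo_tool(moves=[[0,0,0,0],[0,0,0,0],[0,0,0,0],[0,0,0,0],[0,0,0,0],[0,0,0,0],[0,0,0,0],[0,0,0.5,0],[0,0,1.5,0],[0,0,3,0],[0,0,5,0],[0,0,8,0],[0,0,11,0],[0,0,14,0],[3,-0.5,17,0],[7,-1,19,0],[10,-1.5,19,0],[11.5,-1.8,19,0],[11.5,-1.8,19,0],[11.5,-1.8,19,0]], claw=0)

```text
time: 24.07
ee_pos: [0.5783, -0.0155, 0.1784]
tcp_rot: [-180.0, 0.0, 17.2]
wrist_force: [-0.0, 0.4, -0.3]
opening: 0.0854
grasp_force: 0.0
```

```bash
python3 look.py w9
python3 - <<'E'
import cv2;cv2.imwrite("pics/m9.png",cv2.imread("pics/w9.png")[80:400,60:620])
E
```

```text
24.0667 [ 0.5783 -0.0155  0.1784] [-1.7998e+02  4.0000e-02  1.7160e+01] 0.0854
red 71.5 86.1 9625.0 (7, 36, 125, 104) z.008/.051/.098/.1085: [[0.618, 0.2139], [0.6214, 0.1884], [0.6251, 0.1606], [0.626, 0.1543]]
blue 630.2 298.0 834.5 (618, 270, 22, 55) z.008/.051/.098/.1085: [[0.5835, -0.3485], [0.5911, -0.3055], [0.5994, -0.2585], [0.6013, -0.248]]
blue 260.9 312.7 5913.5 (222, 268, 83, 93) z.008/.051/.098/.1085: [[0.4582, 0.0021], [0.4811, 0.0024], [0.506, 0.0027], [0.5116, 0.0028]]
white 87.3 468.1 983.0 (61, 454, 53, 26) z.008/.051/.098/.1085: [[0.2059, 0.1433], [0.2595, 0.1264], [0.3181, 0.108], [0.3312, 0.1038]]
white 551.3 369.8 641.5 (529, 359, 43, 24) z.008/.051/.098/.1085: [[0.4848, -0.3111], [0.5044, -0.2726], [0.5258, -0.2306], [0.5306, -0.2212]]
white 391.1 374.2 2680.0 (367, 339, 53, 69) z.008/.051/.098/.1085: [[0.4292, -0.1499], [0.4556, -0.1311], [0.4845, -0.1105], [0.4909, -0.1059]]
white 263.0 301.6 1232.5 (235, 285, 52, 35) z.008/.051/.098/.1085: [[0.4707, 0.0032], [0.492, 0.0034], [0.5154, 0.0036], [0.5206, 0.0036]]
white 74.6 284.2 936.0 (55, 268, 38, 35) z.008/.051/.098/.1085: [[0.4336, 0.1874], [0.4594, 0.1651], [0.4877, 0.1408], [0.494, 0.1354]]
white 311.7 212.1 3451.0 (280, 177, 65, 70) z.008/.051/.098/.1085: [[0.5733, -0.0166], [0.5821, -0.014], [0.5918, -0.0112], [0.5939, -0.0106]]
white 85.8 89.3 1807.0 (68, 58, 40, 59) z.008/.051/.098/.1085: [[0.6191, 0.2018], [0.6223, 0.1777], [0.6259, 0.1515], [0.6267, 0.1456]]
white 634.9 64.3 269.5 (628, 40, 12, 43) z.008/.051/.098/.1085: [[0.7766, -0.2411], [0.7607, -0.2111], [0.7433, -0.1784], [0.7394, -0.1711]]
white 540.9 12.2 2352.0 (492, 0, 107, 28) z.008/.051/.098/.1085: [[0.7887, -0.1471], [0.7713, -0.1286], [0.7523, -0.1084], [0.748, -0.1039]]
white 378.6 42.1 1555.5 (342, 0, 72, 101) z.008/.051/.098/.1085: [[0.7285, -0.0274], [0.7184, -0.0235], [0.7074, -0.0192], [0.705, -0.0183]]
```

View pics/m9.png

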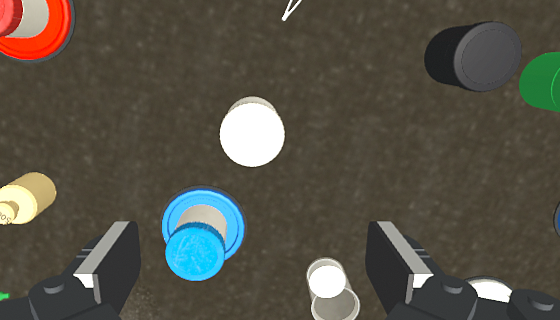

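The crop shows the large blue jar standing in its holder at (197,240). The white jar is bare at (252,135), with the beaker at (330,285) clear. I descend on the white jar.

Call:
servo_tool(moves=[[0.2,0.1,-3,0],[0.2,0.1,-6.5,0],[0.2,0.1,-10,0],[0.2,0.1,-13.5,0],[0.2,0.1,-16,0],[0.2,0.1,-17.8,0],[0.2,0.1,-18.7,0],[0.2,0.1,-19.2,0],[0.2,0.1,-19.2,0],[0.2,0.1,-19.2,0]])

```text
time: 24.95
ee_pos: [0.5805, -0.0143, -0.0122]
tcp_rot: [180.0, -0.1, 17.2]
wrist_force: [0.5, -0.0, -0.1]
opening: 0.0855
grasp_force: 0.0
```

Call:
servo_tool(moves=[[0,0,0,0],[0,0,0,0],[0,0,0,0],[0,0,0,0],[0,0,0,0],[0,0,0,0],[0,0,0,0],[0,0,0,0]], claw=1, force=25)

```text
time: 25.62
ee_pos: [0.5807, -0.0143, -0.0126]
tcp_rot: [180.0, -0.1, 17.2]
wrist_force: [-0.9, 0.7, 6.6]
opening: 0.0523
grasp_force: 25.6
```

Call:
servo_tool(moves=[[0,0,0.3,0],[0,0,1,0],[0,0,2.2,0],[0,0,3.8,0],[0,0,5.5,0],[0,0,7.2,0],[-0.3,-0.7,8.5,0],[-0.8,-2,9,0],[-1.6,-3.8,9,0],[-2.5,-5.8,9,0],[-3.4,-8,9,0],[-4.4,-10.2,9,0],[-5.4,-12.5,9,0],[-6.4,-14.8,9,0],[-7.4,-17.1,9,0],[-8.4,-19.4,9,0],[-9.3,-21.7,9,0],[-10.2,-23.8,9,0],[-11,-25.6,9,0],[-11.5,-26.9,9,0]])

```text
time: 27.28
ee_pos: [0.463, -0.2855, 0.0761]
tcp_rot: [-180.0, 0.0, 17.1]
wrist_force: [0.3, 0.1, -0.5]
opening: 0.0522
grasp_force: 26.3
```

Call:
servo_tool(moves=[[-0.5,-1.2,0,0],[-0.9,-2.2,0,0],[-1.2,-2.8,0,0],[-1.3,-3,0,0],[-1.3,-3,0,0],[-1.3,-3,0,0]])

```text
time: 27.78
ee_pos: [0.4521, -0.313, 0.0763]
tcp_rot: [-180.0, -0.0, 17.2]
wrist_force: [0.2, -0.9, -0.6]
opening: 0.0521
grasp_force: 26.3
```

```bash
python3 held.py white
```

```text
[ 0.4521445  -0.31297188  0.07625448] [-1.79988251e+02 -2.76166907e-03  1.71939703e+01] 0.05214701274526493 26.322844326496124 128.1097119481894
w 138.9 471.0 667.0 (113, 460, 54, 20) [[0.2169, -0.2358], [0.2688, -0.2456], [0.3689, -0.2645]]
w 312.8 343.8 17069.5 (235, 274, 156, 140) [[0.3732, -0.3381], [0.3983, -0.3304], [0.4467, -0.3154]]
w 313.5 225.0 9318.0 (253, 175, 122, 93) [[0.4601, -0.3118], [0.4703, -0.3085], [0.49, -0.3023]]
w 40.0 165.7 2815.0 (10, 136, 61, 60) [[0.4455, -0.1308], [0.4582, -0.1586], [0.4827, -0.2122]]
```

Call:
servo_tool(moves=[[0,0,-0.7,0],[0,0,-2,0],[0,0,-3.5,0],[0,0,-5,0],[0,0,-6.3,0],[0,0,-7.4,0],[0,0,-8.1,0],[0,0,-8.4,0],[0,0,-8.6,0],[0,0,-8.7,0],[0,0,-8.7,0]])

```text
time: 28.75
ee_pos: [0.4524, -0.3134, -0.0095]
tcp_rot: [180.0, -0.1, 17.2]
wrist_force: [-1.5, 1.2, 1.8]
opening: 0.0524
grasp_force: 26.5
```

Call:
servo_tool(moves=[[0,0,0,0],[0,0,0,0],[0,0,0,0],[0,0,0,0],[0,0,0,0],[0,0,0,0],[0,0,0,0],[0,0,0.5,0],[0,0,1.5,0],[0,0,3,0],[0,0,5,0],[0,0,8,0],[0,0,11,0],[0,0,14,0],[0,0,17,0],[-4,-3,19,0],[-8,-6,19,0],[-12,-10,19,0],[-16,-14,19,0],[-16,-14,19,0]], claw=0)

```text
time: 30.42
ee_pos: [0.2961, -0.4489, 0.1809]
tcp_rot: [179.9, -0.0, 17.2]
wrist_force: [0.2, -0.3, 0.2]
opening: 0.0852
grasp_force: 0.0
```

Run:
```python
from h import *
a=camera("top");s=camera("scene");print(get_obs()["time"],get_obs()["ee_pos"])
C=cam("top");cv2.imwrite("pics/top9.png",a[:,:,::-1])
cv2.imwrite("pics/m10.png",np.vstack([cv2.resize(a[200:325,180:460],(672,300),interpolation=2),cv2.resize(s[180:330,130:466],(672,300),interpolation=2)])[:,:,::-1])
for n,h,zs in(("R",(.6175,.2065),(.0555,)),("BL",(.4637,.002),()),("BS",(.5928,-.369),()),("W",(.4527,-.3135),())): print(n,np.round(proj(C,(*h,.055)),1),np.round(proj(C,(*h,.008)),1))
```

```text
30.5167 [ 0.29367878 -0.45114145  0.1802554 ]
R [200.3 229.3] [205. 232.]
BL [287.  291.4] [288.5 291.7]
BS [441.1 232.4] [436.7 234.9]
W [421.1 292. ] [417.4 292.3]
```

View pics/m10.png

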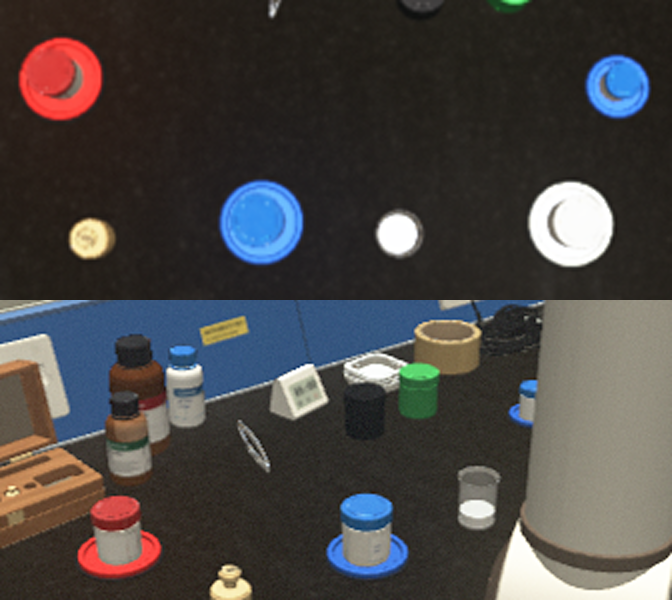

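The top view shows all four jars inside their own holders, with lids at (201,231), (287,292), (440,233) and (420,292). Each is within about 4 mm of the expected place. The beaker and brass weight look unmoved, the jars are upright in the scene view, and the arm is clear.

```bash
python3 -c "
from workcell import *
print(job_done())"
```

```text
the job is handed in; nothing more can be done
None
```

I handed the job in at about 30 s of the 112 s: all four jars stand upright in their own holders, about 4 mm or less off centre, with the beaker and brass weight unmoved, by my last camera check; the call returned no verdict.

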